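# Clamp the ball stake in the bench chuck

## Robot

A 7-joint arm with a two-finger parallel gripper is mounted at the origin on the work surface. World frame = base frame: x ahead of the robot, y to its left, z up, the work surface at z = 0. Lengths are in m, angles in rad, forces in N, time in s.
With the tool pointing down it reaches from about 0.4 to 0.85 m from the base axis. Payload 6.9 kg.
Tool frame: the origin (TCP) lies midway between the tips of the shut fingers; the grasp point (between the pads) lies ctrl.grip_depth behind it (ctrl.grip_depth is the distance from the TCP to the grasp point, in m); z points along the fingers, y is the direction in which the jaws open and shut (so a half turn about z gives the same grasp; the last joint's range is limited). The gripper opens to 85 mm and grips with 20 to 120 N. Pads are 22 mm wide; open, the fingers measure 114 mm over their backs; the gripper's body (76 mm by 85 mm) begins 54 mm behind the grasp point. The pads swing forward as they close: fully open they stand 13 mm farther back than shut.
Start: joints at [-1.075, 0.507, -0.238, 1.5, 0.126, 1.149, -0.155], TCP at [0.238, 0.578, 0.231] pointing down, gripper open.
Joint ranges: [-3.08, 3.08], [-0.24, 2.05], [-1.43, 1.35], [0, 2.5], [-1.52, 4.66], [0.17, 1.96], [-2.89, 2.89]. Speed limits (rad/s): [2.39, 2.39, 3.14, 3.14, 3.14, 3.14, 3.14].

## Interface

Orientations are given as a rotation vector (axis times angle).
In Python, from rig import ctrl gives the robot as it stands.
- The arm moves only by the shell command python3 -m creep 'ROWS' [FORCE]. ROWS is a JSON object of lists of equal length, an entry for each row: "hand": the opening, from 0 (shut) to 1 (fully open); "translation": the shift along the tool's x, y, z in m, a list of three; "delta_rot": the turn, a rotation vector about the tool's x, y, z in degrees, a list of three. A call has exactly 8 rows; each row shifts and turns the pose as measured when the row begins, along the tool's axes as they then stand; what a row does not reach is not made up. A row lasts 1/10 s, in which the tool goes at most 50 mm and 8.59 degrees, less where a joint would pass 70% of its speed; a pose out of reach is approached as far as the arm can. A call with a gripper value outside its range is refused whole. The fingers move at their own pace and stop on an object; FORCE is the grip in N (left out, the last holds). Time passes only in rows, so rows that do not move let the fingers close, or fill a call up. It gives the time, the measured TCP pose, the force and the opening at its end, in the units of the state.
- ctrl.read_state(): the state, without advancing time (a new reading comes with each control period).
- ctrl.snapshot(name): name is "side" or "top" or "wrist"; returns a dict with "color" (400x640x3 uint8, blue, green, red), "camera_matrix" (3x3 intrinsics, pixels), "rvec" (rotation vector, rad) and "tvec" (3), from world to camera coordinates, as OpenCV has them; the wrist camera has in their place "T_tool_cam" (4x4, takes a point from camera to tool coordinates, whose origin is the TCP and whose axes are the flange's). Camera axes: x right, y down, z forward; pixel columns grow to the right and rows downward; lengths in m; the calibration is good to about 2 mm. The wrist camera is an equidistant fisheye: a pixel r from the principal point sees the ray r / f radians off the axis. A picture is of the moment at which its call begins: read the wrist's pose just before it. There is no depth.
- ctrl.sign_off(): hands the job in, once; it reports no verdict.
The state is a dict: "clock": time; "joint_positions": joint angles; "qvel": joint speeds; "effort": joint torques, N m; "ee_pos": TCP position; "tool_rot": TCP orientation; "ft_force": force on the tool from outside, world axes, zero at the start; "ft_torque": the same for the moment, N m; "width": finger opening in m.
Only numpy, scipy, OpenCV 4.12 (cv2) and the standard library are available. Lean on these libraries where they do the work, as an engineer would, in place of code of your own. Each camera call takes 0.05 s, during which the arm holds its last target. There are 200 camera calls.

## Task

Take the brass ball-headed forming stake out of the wooden rack and stand it upright between the open jaws of the bench chuck, let it go, and then turn the chuck's sleeve clockwise (it has a red crank handle) until all three jaws grip the shank firmly. Leave the other two stakes in the rack, and leave the glue bottle and the carton alone.

Things in the scene. Friction and masses are not known exactly. Their poses are not given: they have to be found in the camera images.
- ball_stake: brass forming stake with a ball head, about 0.2 to 0.4 kg, 100 mm tall: round shank 18 mm diameter, 50 mm long, then a round collar 28 mm diameter from 50 to 72 mm above the foot (the grip), then a 34 mm ball centred 84 mm above the foot. Origin: centre of the foot, z up along the stake. Starts upright in one of the three rack holes, its foot 10 mm above the table
- flat_stake: bystander: steel stake, 100 mm tall: round shank 18 mm diameter, 50 mm long, then a round collar 28 mm diameter from 50 to 72 mm above the foot (the grip), then a 40 mm wide flat disc head. Origin: centre of the foot
- cone_stake: bystander: steel stake, 100 mm tall: round shank 18 mm diameter, 50 mm long, then a round collar 28 mm diameter from 50 to 72 mm above the foot (the grip), then a cone head. Origin: centre of the foot
- rack: fixed light-wood block, 70 x 210 x 35 mm, with three 22 mm holes 25 mm deep in a row 70 mm apart along its own y axis, the middle one at its centre. Origin: centre of its underside on the table
- chuck: fixed bench chuck on a 125 mm square dark plate 12 mm thick with a 99 mm wide ribbed aluminium sleeve, upright axis. Origin: on the axis, at table level. The flat seat inside is 36 mm above the table, the jaw tops 62 mm above it. At sleeve 0 the crank handle points along the chuck's own +x
- chuck_seat (a point): centre of the flat seat between the jaws, where the stake's foot stands, on the chuck axis, 36 mm above the table
- sleeve (a joint): sleeve angle, 0 (open) to 1.65 rad (end stop), growing clockwise seen from above. Moves all three jaws: their inner faces lie 14 mm minus 4 mm per rad from the axis, so they touch the 9 mm radius shank at about 1.25 rad; turning on to about 1.55 rad squeezes it. About 4 N at the handle turns it; it stays where it is left
- crank_grip (a point): point on the axis of the upright red crank handle of the sleeve (round, 16 mm diameter, from 41 to 115 mm above the table), 100 mm above the table, 75 mm from the chuck axis; it goes round with the sleeve
- jaw0: steel jaw block of the chuck, 20 mm long radially, 10 mm wide, 26 mm high, standing on the chuck's seat; the body origin lies on the chuck axis at table level when the sleeve is at 0, and its own x axis points radially outwards through the block
- jaw1: steel jaw block of the chuck, 20 mm long radially, 10 mm wide, 26 mm high, standing on the chuck's seat; the body origin lies on the chuck axis at table level when the sleeve is at 0, and its own x axis points radially outwards through the block
- jaw2: steel jaw block of the chuck, 20 mm long radially, 10 mm wide, 26 mm high, standing on the chuck's seat; the body origin lies on the chuck axis at table level when the sleeve is at 0, and its own x axis points radially outwards through the block
- glue_bottle: bystander: white glue bottle, 48 mm diameter, 105 mm tall. Origin: centre of its underside
- carton: bystander: white and pink paper carton, 60 x 100 x 35 mm. Origin: centre of its underside

How it is judged:
On the way, in this order (a step that is already met when the one before it is completed fails the run):
1. the ball stake stands still and released on the chuck seat (foot within 6 mm of the axis, 4 mm of the seat height, lean under 0.2 rad) while the jaws are open (sleeve below 0.8 rad) (horizontal distance between ball_stake and chuck_seat below 0.006 m and z of ball_stake in the frame of chuck_seat between -0.004 and 0.004 m and angle between ball_stake's own z axis and vertical below 0.2 rad and contact force between the fingers and ball_stake below 0.1 N and value of joint sleeve below 0.8 rad and linear speed of ball_stake below 0.02 m/s), for 0.2 s.
2. the sleeve has been turned clockwise until each of the three jaws presses on the stake with more than 5 N (contact force between each of jaw0, jaw1, jaw2 and ball_stake above 5 N), for 0.2 s.
At the end, for the whole second after the job is handed in: Ball stake at rest, released, in the chuck: foot within 3.5 mm of the chuck axis and 4 mm of the seat height, leaning under 0.06 rad, each of the three jaws pressing it with over 5 N; the other stakes, the bottle (upright) and the carton within 30 mm of where they began (all of step 2 and horizontal distance between ball_stake and chuck_seat below 0.0035 m and z of ball_stake in the frame of chuck_seat between -0.004 and 0.004 m and angle between ball_stake's own z axis and vertical below 0.06 rad and contact force between the fingers and ball_stake below 0.1 N and linear speed of ball_stake below 0.02 m/s and distance of each of flat_stake, cone_stake, glue_bottle, carton from where it was at the start of the episode below 0.03 m and angle between glue_bottle's own z axis and vertical below 0.2 rad); the robot touches nothing.
It fails at once if the flat-headed stake is moved by more than 30 mm (distance of flat_stake from where it was at the start of the episode above 0.03 m).
It fails at once if the cone-headed stake is moved by more than 30 mm (distance of cone_stake from where it was at the start of the episode above 0.03 m).
It fails at once if the glue bottle is moved by more than 30 mm (distance of glue_bottle from where it was at the start of the episode above 0.03 m).
It fails at once if the carton is moved by more than 30 mm (distance of carton from where it was at the start of the episode above 0.03 m).
It also fails if it takes over 51 s, if anything falls off the work surface, if the arm or the gripper's body presses on something with over 40 N, if the wrist force passes 120 N, or if a joint passes its speed limit or range.

## Working session

There is one attempt and no reset: what is moved stays moved. The work goes in short steps, Python scripts to look and compute and a shell command to move; the robot and the scene stay as the last step left them, time stands still between calls to the robot, and variables do not carry over. Pictures are saved under pics/ and viewed, about 8 in all and at most 12, crops included, and the job is handed in when it is done.

```bash
mkdir -p pics; ls; python3 - <<'E'
from rig import ctrl
import cv2,pickle
s=ctrl.read_state();print(s,ctrl.grip_depth)
d={}
for n in("side","top","wrist"):
    d[n]=ctrl.snapshot(n);cv2.imwrite(f"pics/{n}0.png",d[n]["color"]);print(n,{k:v for k,v in d[n].items() if k!="color"})
pickle.dump((s,d),open("s0.pkl","wb"))
E
```

```text
pics
{'clock': 0.0, 'joint_positions': array([-1.07550904,  0.50835082, -0.2375219 ,  1.50114958,  0.12569575,
        1.14888451, -0.15479637]), 'qvel': array([-0.00090482,  0.00053015, -0.00027492,  0.00131678, -0.00018287,
       -0.00061203,  0.00080606]), 'effort': array([-1.47880106e-03, -6.20596504e+01, -2.18707860e+00, -2.49659228e+01,
        1.27891533e-02,  1.17993273e-02, -4.38220340e-06]), 'ee_pos': array([0.23737411, 0.57762036, 0.23041573]), 'tool_rot': array([-6.08316784e-01, -3.08180687e+00,  2.78731333e-03]), 'ft_force': array([ 0.23738451, -0.75431827,  0.38595216]), 'ft_torque': array([ 0.02268985, -0.01344966, -0.0083872 ]), 'width': 0.08520722924564242} 0.0187
side {'camera_matrix': array([[380.60371884,   0.        , 317.05955518],
       [  0.        , 380.60371884, 195.15422813],
       [  0.        ,   0.        ,   1.        ]]), 'rvec': array([ 0.79807153, -2.57527649,  1.05276876]), 'tvec': array([0.51394672, 0.31146744, 0.49022247])}
top {'camera_matrix': array([[444.61762269,   0.        , 322.8382871 ],
       [  0.        , 444.61762269, 198.49951334],
       [  0.        ,   0.        ,   1.        ]]), 'rvec': array([ 2.14560612, -2.09720479,  0.17175897]), 'tvec': array([0.01100323, 0.6496679 , 0.93720403])}
wrist {'camera_matrix': array([[309.70691629,   0.        , 321.66279045],
       [  0.        , 309.70691629, 191.87058796],
       [  0.        ,   0.        ,   1.        ]]), 'T_tool_cam': array([[ 2.94923770e-04, -9.63859262e-01, -2.66411778e-01,
         6.84073452e-02],
       [ 9.99999846e-01,  4.09268636e-04, -3.73683332e-04,
        -5.87090497e-05],
       [ 4.69212125e-04, -2.66411627e-01,  9.63859235e-01,
        -1.41958992e-01],
       [ 0.00000000e+00,  0.00000000e+00,  0.00000000e+00,
         1.00000000e+00]])}
```

View pics/top0.png

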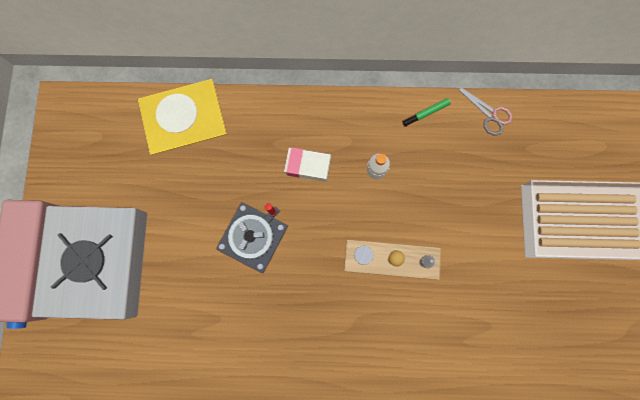

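View pics/side0.png

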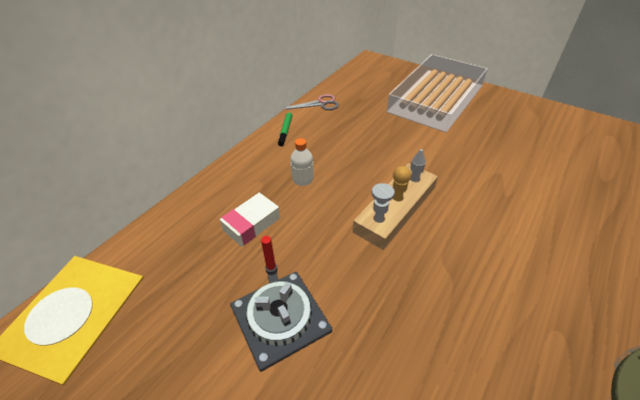

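The overview shows the chuck near (250,237) and the brass ball near (397,258), middle hole, in the top view. I'll enlarge it for accuracy.

```bash
cat > h.py <<'E'
import numpy as np,cv2
from scipy.spatial.transform import Rotation as R
def pix2z(c,uv,z):
    "static camera pixel -> world point at height z"
    Rm=cv2.Rodrigues(c["rvec"])[0];o=-Rm.T@c["tvec"]
    d=Rm.T@np.linalg.inv(c["camera_matrix"])@np.array([*uv,1.]);return o+d*(z-o[2])/d[2]
def tri(c1,u1,c2,u2):
    P=[c["camera_matrix"]@np.c_[cv2.Rodrigues(c["rvec"])[0],c["tvec"]] for c in(c1,c2)]
    X=cv2.triangulatePoints(P[0],P[1],np.array(u1,float),np.array(u2,float)).ravel();return X[:3]/X[3]
def proj(c,p):
    return cv2.projectPoints(np.array([p],float),c["rvec"],c["tvec"],c["camera_matrix"],None)[0].ravel()
def wrist_pix2z(s,c,uv,z):
    K=c["camera_matrix"];q=(np.array(uv)-K[:2,2])/K[0,0];th=np.linalg.norm(q)
    d=np.r_[np.sin(th)*q/max(th,1e-9),np.cos(th)];T=c["T_tool_cam"];Rt=R.from_rotvec(s["tool_rot"]).as_matrix()
    o=s["ee_pos"]+Rt@T[:3,3];d=Rt@T[:3,:3]@d;return o+d*(z-o[2])/d[2]
def wrist_proj(s,c,p):
    K=c["camera_matrix"];T=c["T_tool_cam"];Rt=R.from_rotvec(s["tool_rot"]).as_matrix()
    v=T[:3,:3].T@(Rt.T@(np.array(p)-s["ee_pos"])-T[:3,3]);r=np.hypot(v[0],v[1]);th=np.arctan2(r,v[2])
    return K[:2,2]+K[0,0]*th*v[:2]/r
def to_tool(s,p):
    "world point in tool axes relative to TCP"
    return R.from_rotvec(s["tool_rot"]).as_matrix().T@(np.array(p)-s["ee_pos"])
E
python3 - <<'E'
import pickle,cv2
from h import *
s,d=pickle.load(open("s0.pkl","rb"))
a=cv2.resize(d["top"]["color"][190:290,210:450],None,fx=3.33,fy=3.33,interpolation=cv2.INTER_CUBIC)
S=d["side"]["color"];b=np.hstack([cv2.resize(S[225:355,225:340],(345,390)),cv2.resize(S[140:250,345:450],(373,390))])
b=cv2.copyMakeBorder(b[:260*390//390*1+0] if 0 else b,0,0,0,a.shape[1]-b.shape[1],cv2.BORDER_CONSTANT)
cv2.imwrite("pics/z1.png",cv2.resize(np.vstack([a,b]),None,fx=.8,fy=.8)if 0 else a);cv2.imwrite("pics/z2.png",b);print(a.shape)
print(R.from_rotvec(s["tool_rot"]).as_matrix())
t=d["top"]
for n,uv,z in[("chuck",(249.5,237),.06),("handle",(269,208),.115),("ball",(397,258),.094),("flat",(364,255),.11),("cone",(428,262),.1),("bottle",(380,160),.105),("rackL",(346,258),.035),("rackR",(440,263),.035)]:print(n,pix2z(t,uv,z).round(4))
E
```

```text
(333, 799, 3)
[[-9.24996979e-01  3.79973887e-01 -6.58106228e-04]
 [ 3.79974456e-01  9.24995456e-01 -1.67897771e-03]
 [-2.92224184e-05 -1.80311287e-03 -9.99998374e-01]]
chuck [0.5592 0.1853 0.06  ]
handle [0.6163 0.1375 0.115 ]
ball [ 0.5192 -0.1336  0.094 ]
flat [ 0.523  -0.0631  0.11  ]
cone [ 0.5122 -0.197   0.1   ]
bottle [ 0.7279 -0.0964  0.105 ]
rackL [ 0.5194 -0.0288  0.035 ]
rackR [ 0.5133 -0.2378  0.035 ]
```

View pics/z1.png

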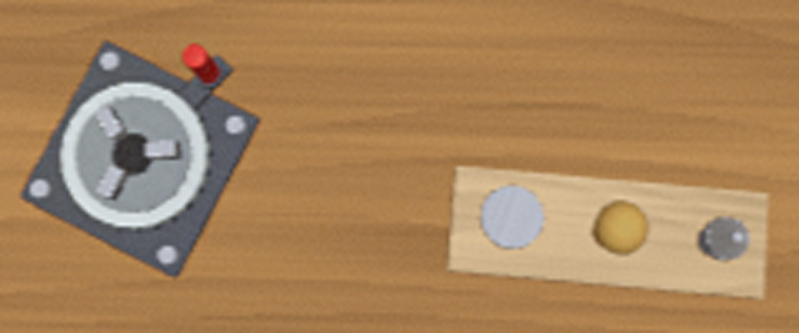

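View pics/wrist0.png

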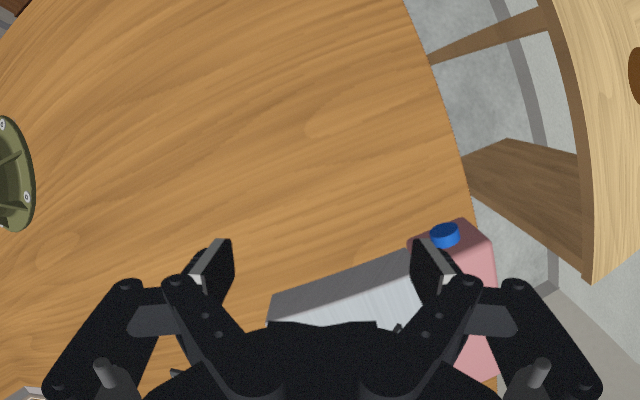

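Top view crop: sleeve ring centre is at (250.2,236.5), crank top at (268.6,206.5) and ball centre at (396.5,258.5). The wrist view shows only bare table. I'll square the tool to the rack (jaws opening along world x), then travel at height.

```bash
python3 -m creep '{"hand":[1,1,1,1,1,1,1,1],"translation":[[0,0,0],[0,0,0],[0,0,0],[0,0,0],[0,0,0],[0,0,0],[0,0,0],[0,0,0]],"delta_rot":[[0,0,8.5],[0,0,8.5],[0,0,8.5],[0,0,8.5],[0,0,8.5],[0,0,8.5],[0,0,8.5],[0,0,8.5]]}' 60
```

```text
clock: 0.95
ee_pos: [0.237, 0.5759, 0.2275]
tool_rot: [2.245, 2.194, -0.011]
ft_force: [-0.3, -0.5, 0.1]
width: 0.0854
```

```bash
python3 -m creep '{"hand":[1,1,1,1,1,1,1,1],"translation":[[-0.045,0.018,0],[-0.045,0.018,0],[-0.045,0.018,0],[-0.045,0.018,0],[-0.045,0.018,0],[-0.045,0.018,0],[-0.045,0.018,0],[-0.045,0.018,0]],"delta_rot":[[0,0,0],[0,0,0],[0,0,0],[0,0,0],[0,0,0],[0,0,0],[0,0,0],[0,0,0]]}'
```

```text
clock: 1.75
ee_pos: [0.3702, 0.2076, 0.2256]
tool_rot: [2.238, 2.204, -0.014]
ft_force: [2.1, 0.7, 0.3]
width: 0.0854
```

```bash
python3 -m creep '{"hand":[1,1,1,1,1,1,1,1],"translation":[[-0.045,0.018,0],[-0.045,0.018,0],[-0.045,0.018,0],[-0.045,0.018,0],[-0.045,0.018,0],[-0.045,0.018,0],[-0.045,0.018,0],[-0.02,0.018,0]],"delta_rot":[[0,0,0],[0,0,0],[0,0,0],[0,0,0],[0,0,0],[0,0,0],[0,0,0],[0,0,0]]}'
python3 - <<'E'
from rig import ctrl
from h import *
s=ctrl.read_state();c=ctrl.snapshot("wrist");cv2.imwrite("pics/w1.png",c["color"])
print(s["ee_pos"],s["qvel"].round(2));import pickle;pickle.dump((s,c),open("s1.pkl","wb"))
print(wrist_proj(s,c,[.5197,-.1325,.094]))
E
```

```text
clock: 2.55
ee_pos: [0.5101, -0.1456, 0.2277]
tool_rot: [2.239, 2.201, -0.012]
ft_force: [0.0, 0.3, 0.2]
width: 0.0851
[ 0.51012273 -0.14561905  0.22771489] [ 0.39  0.36 -0.04 -0.55 -0.15  0.22  0.38]
[333.67022877 167.67509355]
```

View pics/w1.png

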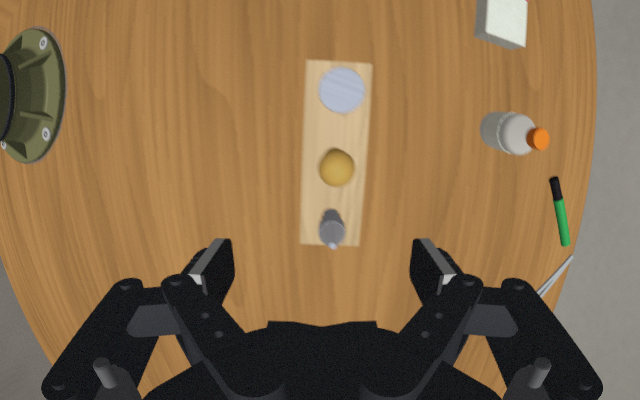

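Wrist view: brass ball at (337,168), flat at (342,91), cone at (331,232), all clear. Next I centre, go down partway and measure at rest.

```bash
python3 -m creep '{"hand":[1,1,1,1,1,1,1,1],"translation":[[0.006,0.005,0.02],[0.006,0.005,0.02],[0,0,0.02],[0,0,0.01],[0,0,0],[0,0,0],[0,0,0],[0,0,0]],"delta_rot":[[0,0,0],[0,0,0],[0,0,0],[0,0,0],[0,0,0],[0,0,0],[0,0,0],[0,0,0]]}'
cat >> h.py <<'E'
def ball_pix(img,lo=(15,100,70),hi=(27,255,255),box=None):
    m=cv2.inRange(cv2.cvtColor(img,cv2.COLOR_BGR2HSV),lo,hi)
    n,l,st,ce=cv2.connectedComponentsWithStats(m)
    return [(st[i].tolist(),ce[i].round(1).tolist()) for i in range(1,n) if st[i,4]>60]
E
python3 - <<'E'
from rig import ctrl
from h import *
import pickle
s=ctrl.read_state();c=ctrl.snapshot("wrist");cv2.imwrite("pics/w2.png",c["color"][:330,180:500])
print(s["ee_pos"],R.from_rotvec(s["tool_rot"]).as_matrix().round(4),s["qvel"].round(3));pickle.dump((s,c),open("s2.pkl","wb"))
print(wrist_proj(s,c,[.5197,-.1325,.094]))
E
```

```text
clock: 3.4
ee_pos: [0.5245, -0.1381, 0.1562]
tool_rot: [2.242, 2.192, -0.011]
ft_force: [0.1, 0.9, 0.0]
width: 0.0856
[ 0.52454933 -0.13808704  0.15624186] [[ 2.230e-02  9.998e-01 -4.000e-04]
 [ 9.997e-01 -2.230e-02 -9.300e-03]
 [-9.300e-03 -2.000e-04 -1.000e+00]] [-0.002 -0.01   0.001 -0.006  0.002  0.003 -0.002]
[315.7944467  199.09108808]
```

View pics/w2.png

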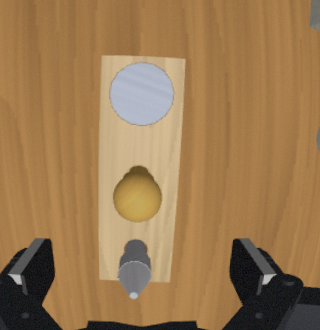

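```bash
python3 -m creep '{"hand":[1,1,1,1,1,1,1,1],"translation":[[0.006,-0.004,0],[0,0,0.02],[0,0,0.02],[0,0,0.02],[0,0,0.02],[0,0,0.02],[0,0,0.009],[0,0,0]],"delta_rot":[[0,0.5,0],[0,0,0],[0,0,0],[0,0,0],[0,0,0],[0,0,0],[0,0,0],[0,0,0]]}'; python3 -c "
from rig import ctrl;from h import *
s=ctrl.read_state();print(s['ee_pos'],R.from_rotvec(s['tool_rot']).as_matrix()[:,2])"
```

```text
clock: 4.25
ee_pos: [0.5223, -0.1297, 0.0481]
tool_rot: [2.243, 2.194, 0.012]
ft_force: [-0.1, -0.2, 1.1]
width: 0.0853
[ 0.52230186 -0.12967607  0.04806233] [ 0.0084564   0.00212783 -0.99996198]
```

```bash
python3 -m creep '{"hand":[1,1,0,0,0,0,0,0],"translation":[[-0.002,-0.002,0],[0,0,0],[0,0,0],[0,0,0],[0,0,0],[0,0,0],[0,0,0],[0,0,0]],"delta_rot":[[0.5,0,0],[0,0,0],[0,0,0],[0,0,0],[0,0,0],[0,0,0],[0,0,0],[0,0,0]]}' 60; python3 -c "
from rig import ctrl;from h import *
s=ctrl.read_state();print(s['ee_pos'],R.from_rotvec(s['tool_rot']).as_matrix())"
```

```text
clock: 5.05
ee_pos: [0.522, -0.1323, 0.052]
tool_rot: [2.244, 2.195, 0.007]
ft_force: [0.5, 0.2, -0.2]
width: 0.0295
[ 0.52201501 -0.13225848  0.05195083] [[ 0.02225264  0.99974144  0.00467787]
 [ 0.99975103 -0.02226004  0.00153739]
 [ 0.00164113  0.0046425  -0.99998788]]
```

```bash
python3 -m creep '{"hand":[0,0,0,0,0,0,0,0],"translation":[[0,0,0],[0,0,-0.01],[0,0,-0.02],[0,0,-0.025],[0,0,-0.03],[0,0,-0.03],[0,0,-0.02],[0,0,0]],"delta_rot":[[0,0,0],[0,0,0],[0,0,0],[0,0,0],[0,0,0],[0,0,0],[0,0,0],[0,0,0]]}'; python3 - <<'E'
from rig import ctrl
from h import *
import pickle
s=ctrl.read_state();print(s['ee_pos'],s["ft_force"],R.from_rotvec(s['tool_rot']).as_matrix())
d={n:ctrl.snapshot(n) for n in("side","top")}
pickle.dump((s,d),open("s3.pkl","wb"))
S=d["side"]["color"];T=d["top"]["color"]
cv2.imwrite("pics/s3.png",np.hstack([cv2.resize(S[60:260,300:500],(395,395)),cv2.resize(T[170:300,200:330] ,(395,395),interpolation=cv2.INTER_CUBIC)]))
E
```

```text
clock: 5.85
ee_pos: [0.5185, -0.1319, 0.1921]
tool_rot: [-2.244, -2.193, 0.001]
ft_force: [0.2, -0.4, -3.9]
width: 0.0295
[ 0.51848299 -0.13192806  0.19207806] [ 0.2211818  -0.43016238 -3.88683979] [[ 0.02302319  0.99973001 -0.0031358 ]
 [ 0.99973159 -0.02301489  0.00265851]
 [ 0.00258562 -0.00319616 -0.99999155]]
```

View pics/s3.png

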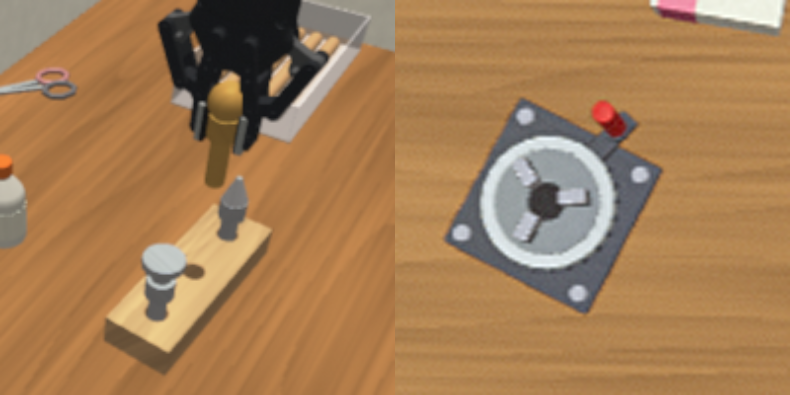

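The stake is held, hanging upright under the fingers, with both bystanders still in the rack. Next stop is short of the chuck, so the wrist camera is above it.

```bash
python3 -m creep '{"hand":[0,0,0,0,0,0,0,0],"translation":[[0.02,0.004,0],[0.04,0.008,0],[0.045,0.009,0],[0.045,0.009,0],[0.04,0.008,0],[0.03,0.005,0],[0.015,0.003,0],[0,0,0]],"delta_rot":[[0,0,0],[0,0,0],[0,0,0],[0,0,0],[0,0,0],[0,0,0],[0,0,0],[0,0,0]]}'; python3 - <<'E'
from rig import ctrl
from h import *
import pickle
s=ctrl.read_state();print(s['ee_pos'],s["qvel"].round(2),R.from_rotvec(s['tool_rot']).as_matrix())
c=ctrl.snapshot("wrist");pickle.dump((s,c),open("s4.pkl","wb"))
cv2.imwrite("pics/w4.png",cv2.resize(c["color"][20:300,180:480],(640,597),interpolation=cv2.INTER_CUBIC))
t=pickle.load(open("s3.pkl","rb"))[1]["top"]
for n,uv,z in(("plate",(251.7,237.6),.012),("ring",(250.5,236.6),.056),("bore",(250,236.2),.036)):print(n,pix2z(t,uv,z))
print(wrist_proj(s,c,[.559,.186,.036]))
E
```

```text
clock: 6.75
ee_pos: [0.563, 0.1093, 0.1744]
tool_rot: [-2.237, -2.175, 0.034]
ft_force: [-1.2, -0.2, -3.3]
width: 0.0296
[0.56295031 0.10926324 0.17441511] [ 0.    0.02  0.02  0.03  0.01 -0.01  0.02] [[ 2.83759808e-02  9.99136348e-01 -3.03539553e-02]
 [ 9.99596912e-01 -2.83903476e-02 -4.23495719e-05]
 [-9.04072340e-04 -3.03405183e-02 -9.99539212e-01]]
plate [0.56210889 0.18884836 0.012     ]
ring [0.56047906 0.18387438 0.056     ]
bore [0.56311877 0.18863359 0.036     ]
[320.61732442  98.25533688]
```

View pics/w4.png

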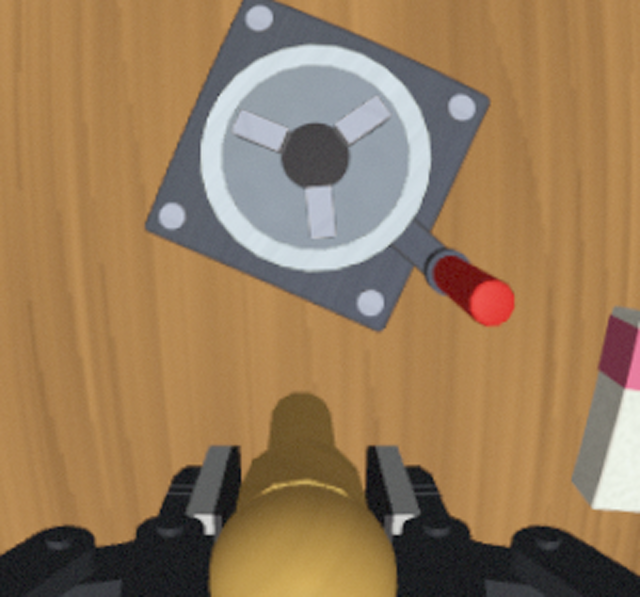

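The wrist view, in crop pixels, shows bore centre (316,157), ring centre (316,157.5), crank top (492,302) and crank base about (447,270). The brass stake is held centrally.

```bash
python3 - <<'E'
from h import *
import pickle
s,c=pickle.load(open("s4.pkl","rb"))
f=lambda u,v:(180+u/2.1333,20+v/2.132)
for n,uv,z in(("bore",(316,157),.036),("ring",(316,157.5),.056),("top",(492,302),.115),("base",(447,270),.045),("screwmean",((259+461+371+172)/4,(18+107+303+216)/4),.013)):print(n,wrist_pix2z(s,c,f(*uv),z).round(4))
# stake foot: lower visible end of shank
for p in(0,.042,.0): pass
Rt=R.from_rotvec(s["tool_rot"]).as_matrix()
foot=s["ee_pos"]+Rt@[0,0,.042];print("foot",foot,(np.array(wrist_proj(s,c,foot))-[180,20])*2.133)
print("shank r end",(wrist_proj(s,c,s["ee_pos"]+Rt@[.009,0,.042])-[180,20])*2.133,(wrist_proj(s,c,s["ee_pos"]+Rt@[0,0,-.042])-[180,20])*2.133)
E
```

```text
bore [0.5658 0.19   0.036 ]
ring [0.566  0.1889 0.056 ]
top [0.6209 0.1411 0.115 ]
base [0.6193 0.1423 0.045 ]
screwmean [0.5654 0.1892 0.013 ]
foot [0.56167544 0.10926146 0.13243446] [305.12693408 421.26296827]
shank r end [305.17810923 392.37087346] [306.59866546 581.8299274 ]
```

```bash
python3 -m creep '{"hand":[0,0,0,0,0,0,0,0],"translation":[[0.015,0.001,0],[0.025,0.001,0],[0.025,0.001,0],[0.015,0,0],[0,0,0.02],[0,0,0.02],[0,0,0],[0,0,0]],"delta_rot":[[-0.4,0,0],[-0.4,0,0],[-0.4,0,0],[-0.4,0,0],[0,0,0],[0,0,0],[0,0,0],[0,0,0]]}'; python3 - <<'E'
from rig import ctrl
from h import *
s=ctrl.read_state();Rt=R.from_rotvec(s['tool_rot']).as_matrix();print(s['ee_pos'],s["qvel"].round(2),Rt[:,2],"foot",s['ee_pos']+Rt@[0,0,.042])
E
```

```text
clock: 7.6
ee_pos: [0.5687, 0.1796, 0.1328]
tool_rot: [2.269, 2.166, -0.009]
ft_force: [-0.0, 0.0, -3.0]
width: 0.0293
[0.56871183 0.17960105 0.13283421] [ 0.    0.01  0.    0.02 -0.   -0.01  0.  ] [-0.00100898 -0.00736473 -0.99997237] foot [0.56866946 0.17929173 0.09083537]
```

```bash
python3 -m creep '{"hand":[0,0,0,0,0,0,0,0],"translation":[[0.005,-0.001,0],[0.005,-0.001,0],[0,0,0.01],[0,0,0],[0,0,0],[0,0,0],[0,0,0],[0,0,0]],"delta_rot":[[0,0.4,0],[0,0,0],[0,0,0],[0,0,0],[0,0,0],[0,0,0],[0,0,0],[0,0,0]]}'; python3 - <<'E'
from rig import ctrl
from h import *
import pickle
s=ctrl.read_state();Rt=R.from_rotvec(s['tool_rot']).as_matrix();print(s['ee_pos'],s["qvel"].round(2),Rt[:,2],"foot",s['ee_pos']+Rt@[0,0,.042])
c=ctrl.snapshot("wrist");d=ctrl.snapshot("side");pickle.dump((s,c,d),open("s5.pkl","wb"))
cv2.imwrite("pics/w5.png",np.hstack([cv2.resize(c["color"][90:330,190:450],(420,388)),cv2.resize(d["color"][220:370,210:350],(362,388),interpolation=cv2.INTER_CUBIC)]))
foot=s['ee_pos']+Rt@[0,0,.042]
for p in(foot,[.566,.1893,.036],[foot[0],foot[1],.036]):print(proj(d,p),(proj(d,p)-[210,220])*2.587+[420,0],(wrist_proj(s,c,p)-[190,90])*1.616)
E
```

```text
clock: 8.4
ee_pos: [0.5687, 0.1894, 0.1252]
tool_rot: [2.274, 2.165, 0.005]
ft_force: [0.2, -0.6, -4.5]
width: 0.029
[0.56872666 0.18939011 0.12517526] [ 0. -0.  0. -0. -0. -0. -0.] [ 0.00361786  0.00114733 -0.9999928 ] foot [0.56887861 0.1894383  0.08317556]
[274.52588675 290.58484517] [586.92846902 182.60299445] [215.07543396 205.97047255]
[279.0310592  307.43372088] [598.58335015 226.19103592] [208.43155577 172.71478143]
[277.5370872  306.54629543] [594.71844459 223.89526627] [214.38978621 172.15632186]
```

View pics/w5.png

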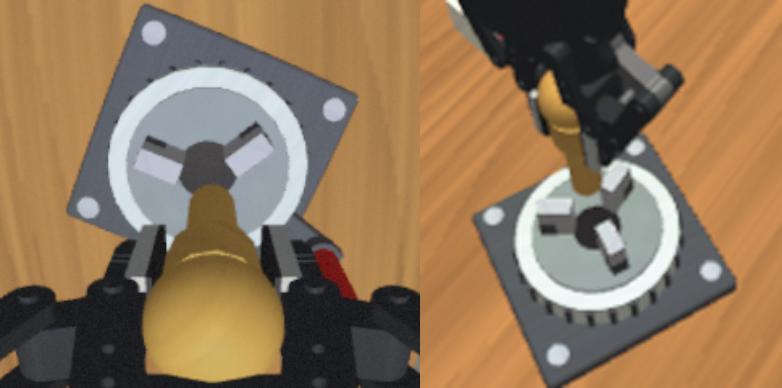

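The bore lines up with my prediction in both views and the shank is about 1 mm left of nominal. I'll correct and lower.

```bash
python3 -m creep '{"hand":[0,0,0,0,0,0,0,0],"translation":[[0.001,-0.002,0],[0,0,0],[0,0,0.01],[0,0,0.01],[0,0,0.01],[0,0,0.008],[0,0,0],[0,0,0]],"delta_rot":[[0,0,0],[0,0,0],[0,0,0],[0,0,0],[0,0,0],[0,0,0],[0,0,0],[0,0,0]]}'; python3 - <<'E'
from rig import ctrl
from h import *
s=ctrl.read_state();Rt=R.from_rotvec(s['tool_rot']).as_matrix();print(s['ee_pos'],s["ft_force"],Rt[:,2],"foot",s['ee_pos']+Rt@[0,0,.042])
E
```

```text
clock: 9.3
ee_pos: [0.5661, 0.1904, 0.0825]
tool_rot: [2.274, 2.166, 0.002]
ft_force: [-0.6, -0.3, -4.6]
width: 0.0292
[0.56608387 0.19043657 0.08248161] [-0.5692213  -0.26089395 -4.58305766] [ 1.69603744e-03  3.91458342e-04 -9.99998485e-01] foot [0.5661551  0.19045301 0.04048167]
```

Foot about 4.5 mm above the seat; creep down to contact.

```bash
python3 -m creep '{"hand":[0,0,0,0,0,0,0,0],"translation":[[0,0,0.002],[0,0,0.001],[0,0,0.001],[0,0,0.001],[0,0,0],[0,0,0],[0,0,0],[0,0,0]],"delta_rot":[[0,0,0],[0,0,0],[0,0,0],[0,0,0],[0,0,0],[0,0,0],[0,0,0],[0,0,0]]}'
```

```text
clock: 10.1
ee_pos: [0.5671, 0.1907, 0.0784]
tool_rot: [2.274, 2.165, 0.006]
ft_force: [0.0, 0.2, -4.0]
width: 0.0294
```

```bash
python3 -m creep '{"hand":[0,0,0,0,0,0,0,0],"translation":[[0,-0.001,0.001],[0,0,0.001],[0,0,0],[0,0,0],[0,0,0],[0,0,0],[0,0,0],[0,0,0]],"delta_rot":[[0,0,0],[0,0,0],[0,0,0],[0,0,0],[0,0,0],[0,0,0],[0,0,0],[0,0,0]]}';python3 -c "
from rig import ctrl
for i in range(1):
    s=ctrl.read_state();print(s['ee_pos'],s['ft_force'])"
```

```text
clock: 10.9
ee_pos: [0.5669, 0.1911, 0.078]
tool_rot: [2.273, 2.164, 0.01]
ft_force: [-1.1, 0.6, -1.1]
width: 0.029
[0.56686742 0.19105436 0.07798886] [-1.06188698  0.55038382 -1.14608038]
```

```bash
python3 -m creep '{"hand":[0.4,0.5,0.6,0.7,0.7,0.7,0.7,0.7],"translation":[[0,0,0],[0,0,0],[0,0,0],[0,0,0],[0,0,0],[0,0,0],[0,0,0],[0,0,0]],"delta_rot":[[0,0,0],[0,0,0],[0,0,0],[0,0,0],[0,0,0],[0,0,0],[0,0,0],[0,0,0]]}'; python3 - <<'E'
from rig import ctrl
from h import *
import pickle
c=ctrl.snapshot("wrist");d=ctrl.snapshot("side");s=ctrl.read_state();pickle.dump((s,c,d),open("s6.pkl","wb"))
cv2.imwrite("pics/w6.png",np.hstack([cv2.resize(c["color"][90:330,190:450],(420,388)),cv2.resize(d["color"][220:370,210:350],(362,388),interpolation=cv2.INTER_CUBIC)]))
E
```

```text
clock: 11.7
ee_pos: [0.568, 0.1912, 0.0788]
tool_rot: [2.272, 2.163, 0.014]
ft_force: [-1.4, 0.2, 0.1]
width: 0.0598
```

View pics/w6.png

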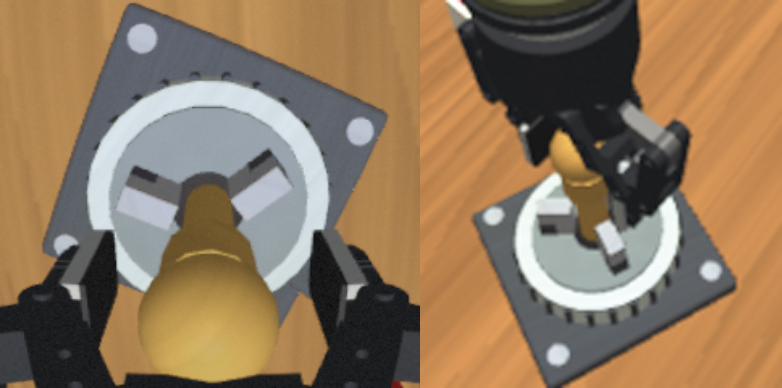

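The stake stands free between the open jaws in both views; shank 209 against bore 208 px in x. Next: retreat straight up, then go above the crank.

```bash
python3 -m creep '{"hand":[0.7,0.7,0.7,0.7,0.7,0.7,0.7,0.7],"translation":[[0,0,-0.01],[0,0,-0.02],[0,0,-0.03],[0,0,-0.03],[0,0,-0.03],[0,0,0],[-0.025,0.028,0],[-0.024,0.028,0]],"delta_rot":[[0,0,0],[0,0,0],[0,0,0],[0,0,0],[0,0,0],[0,0,0],[0,0,0],[0,0,0]]}'
python3 -m creep '{"hand":[0.7,0.7,0.7,0.6,0.6,0.6,0.6,0.6],"translation":[[0,0,0],[0,0,0],[0,0,0],[0,0,0],[0,0,0],[0,0,0],[0,0,0],[0,0,0]],"delta_rot":[[0,0,0],[0,0,0],[0,0,0],[0,0,0],[0,0,0],[0,0,0],[0,0,0],[0,0,0]]}'; python3 - <<'E'
from rig import ctrl
from h import *
import pickle
s=ctrl.read_state();c=ctrl.snapshot("wrist");t=ctrl.snapshot("top");d=ctrl.snapshot("side");pickle.dump((s,c,d,t),open("s7.pkl","wb"))
Rt=R.from_rotvec(s['tool_rot']).as_matrix();print(s['ee_pos'],Rt)
cv2.imwrite("pics/w7.png",np.hstack([cv2.resize(c["color"][60:330,150:490],(480,381)),cv2.resize(d["color"][220:370,220:345],(317,381),interpolation=cv2.INTER_CUBIC)]))
print((wrist_proj(s,c,[.6222,.1398,.115])-[150,60])*1.4118)
E
```

```text
clock: 12.6
ee_pos: [0.6185, 0.1439, 0.2087]
tool_rot: [2.265, 2.176, 0.018]
ft_force: [0.1, -0.1, 0.3]
width: 0.0596
clock: 13.4
ee_pos: [0.6186, 0.1419, 0.2086]
tool_rot: [2.267, 2.172, 0.016]
ft_force: [0.6, 0.7, -0.2]
width: 0.0514
[0.61859683 0.14191795 0.20857474] [[ 0.04264576  0.99905435  0.00847012]
 [ 0.99907198 -0.04269472  0.00568606]
 [ 0.00604231  0.00821978 -0.99994796]]
[249.24708998 194.75797574]
```

View pics/w7.png

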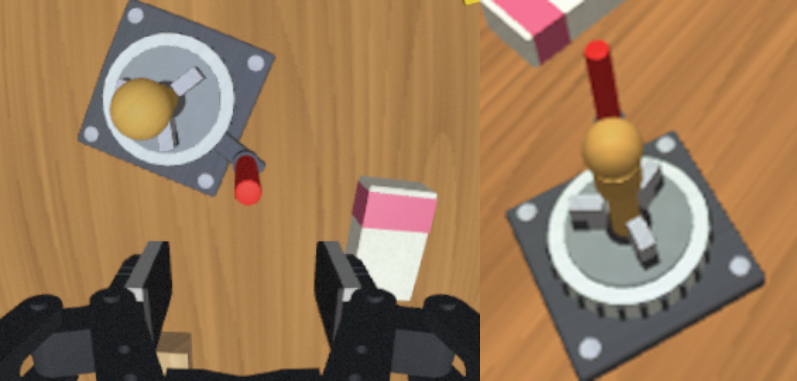

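The stake stands upright in the chuck and the crank top is at (248,192), where predicted within 2 mm. I'll descend on it.

```bash
python3 -m creep '{"hand":[0.6,0.6,0.6,0.6,0.6,0.6,0.6,0.6],"translation":[[-0.001,0.003,0],[0,0,0.02],[0,0,0.025],[0,0,0.025],[0,0,0.025],[0,0,0.02],[0,0,0.01],[0,0,0]],"delta_rot":[[0.5,-0.3,0],[0,0,0],[0,0,0],[0,0,0],[0,0,0],[0,0,0],[0,0,0],[0,0,0]]}'
python3 - <<'E'
from rig import ctrl
from h import *
s=ctrl.read_state();print(s['ee_pos'],R.from_rotvec(s['tool_rot']).as_matrix()[:,2])
E
```

```text
clock: 14.35
ee_pos: [0.6254, 0.1399, 0.0805]
tool_rot: [2.268, 2.172, 0.001]
ft_force: [-1.3, 0.2, 1.0]
width: 0.0512
[0.62544015 0.1398555  0.08048751] [ 1.46209199e-03 -2.53013576e-04 -9.99998899e-01]
```

```bash
python3 -m creep '{"hand":[0.6,0.4,0.2,0,0,0,0,0],"translation":[[0.001,-0.003,-0.002],[0,0,0],[0,0,0],[0,0,0],[0,0,0],[0,0,0],[0,0,0],[0,0,0]],"delta_rot":[[0,0,0],[0,0,0],[0,0,0],[0,0,0],[0,0,0],[0,0,0],[0,0,0],[0,0,0]]}' 40
cat > arc.py <<'E'
from rig import ctrl
from h import *
import sys
s=ctrl.read_state();p=s['ee_pos'];C=np.array([.566,.1898]);v=p[:2]-C
print("ang",np.degrees(np.arctan2(v[1],v[0])),"r",np.hypot(*v),"z",p[2],"F",s['ft_force'],"zax",R.from_rotvec(s['tool_rot']).as_matrix()[:2,2])
Rt=R.from_rotvec(s['tool_rot']).as_matrix();a0=np.arctan2(v[1],v[0]);q=p[:2]
for k in range(1,8):
    a=a0-np.radians(float(sys.argv[1]))*k;n=C+.075*np.array([np.cos(a),np.sin(a)]);print((Rt.T@np.r_[n-q,0])[:2].round(4));q=n
E
python3 arc.py 5
```

```text
clock: 15.15
ee_pos: [0.6229, 0.1418, 0.0856]
tool_rot: [2.268, 2.172, 0.005]
ft_force: [-0.5, 0.2, -2.4]
width: 0.0147
ang -40.142222657253875 r 0.07446031994795448 z 0.08556474301425397 F [-0.45097943  0.21884015 -2.38317279] zax [0.00333773 0.00117114]
[-0.0053 -0.0038]
[-0.0046 -0.0046]
[-0.0042 -0.005 ]
[-0.0037 -0.0054]
[-0.0033 -0.0057]
[-0.0027 -0.0059]
[-0.0022 -0.0062]
```

```bash
python3 -m creep '{"hand":[0,0,0,0,0,0,0,0],"translation":[[-0.005,-0.004,0],[-0.005,-0.0045,0],[-0.004,-0.005,0],[-0.004,-0.0055,0],[-0.0035,-0.0055,0],[-0.003,-0.006,0],[-0.002,-0.006,0],[0,0,0]],"delta_rot":[[0,0,0],[0,0,0],[0,0,0],[0,0,0],[0,0,0],[0,0,0],[0,0,0],[0,0,0]]}'; python3 arc.py 5
```

```text
clock: 15.95
ee_pos: [0.5972, 0.1191, 0.0854]
tool_rot: [2.257, 2.161, 0.039]
ft_force: [-3.1, 1.0, -1.7]
width: 0.0145
ang -66.19925474819641 r 0.07725654296695576 z 0.08544969221415222 F [-3.09179722  1.03171264 -1.68034448] zax [0.02962822 0.00557609]
[-0.0006 -0.007 ]
[-0.0021 -0.0062]
[-0.0016 -0.0064]
[-0.001  -0.0065]
[-0.0004 -0.0065]
[ 0.0001 -0.0065]
[ 0.0007 -0.0065]
```

```bash
python3 -m creep '{"hand":[0,0,0,0,0,0,0,0],"translation":[[-0.001,-0.0075,0],[-0.002,-0.007,0],[-0.0015,-0.007,0],[-0.001,-0.007,0],[-0.0005,-0.007,0],[0,-0.007,0],[0.001,-0.007,0],[0,0,0]],"delta_rot":[[0.5,0,0],[0.4,0,0],[0.3,0,0],[0.3,0,0],[0.3,0,0],[0.3,0,0],[0.3,0,0],[0,0,0]]}'; python3 arc.py 5
```

```text
clock: 16.75
ee_pos: [0.5611, 0.109, 0.0855]
tool_rot: [2.273, 2.155, 0.017]
ft_force: [-0.1, 2.9, -5.0]
width: 0.015
ang -93.45187613704941 r 0.08089805876331663 z 0.08554862489021915 F [-0.07387787  2.90688408 -4.96568652] zax [0.01428856 0.00053896]
[ 0.0062 -0.0065]
[ 0.0009 -0.0065]
[ 0.0015 -0.0064]
[ 0.002  -0.0062]
[ 0.0025 -0.006 ]
[ 0.0031 -0.0058]
[ 0.0036 -0.0055]
```

```bash
python3 -m creep '{"hand":[0,0,0,0,0,0,0,0],"translation":[[0.003,-0.007,0],[0.002,-0.007,0],[0.002,-0.007,0],[0.0025,-0.0065,0],[0.003,-0.0065,0],[0.003,-0.006,0],[0,0,0],[0,0,0]],"delta_rot":[[0.3,0,0],[0.3,0,0],[0.3,0,0],[0.2,0,0],[0.2,0,0],[0.2,0,0],[0,0,0],[0,0,0]]}'; python3 arc.py 3
```

```text
clock: 17.55
ee_pos: [0.5426, 0.1111, 0.0859]
tool_rot: [2.277, 2.122, 0.013]
ft_force: [2.6, 0.3, -5.1]
width: 0.0144
ang -106.56625194888719 r 0.08213989600967857 z 0.08593475654515256 F [ 2.6341457   0.25089643 -5.08899145] zax [ 0.02605236 -0.01574098]
[ 0.0079 -0.0023]
[ 0.0011 -0.0038]
[ 0.0013 -0.0037]
[ 0.0015 -0.0036]
[ 0.0017 -0.0035]
[ 0.0019 -0.0034]
[ 0.0021 -0.0033]
```

```bash
python3 -m creep '{"hand":[0,0,0,0,0,0,0,0],"translation":[[0.006,-0.011,0],[0.006,-0.011,0],[0.006,-0.011,0],[0.006,-0.01,0],[0,0,0],[0,0,0],[0,0,0],[0,0,0]],"delta_rot":[[0.6,0.3,0],[0.6,0.3,0],[0.6,0.3,0],[0.6,0.3,0],[0,0,0],[0,0,0],[0,0,0],[0,0,0]]}' 60; python3 arc.py 3
```

```text
clock: 18.35
ee_pos: [0.5357, 0.1117, 0.0865]
tool_rot: [2.29, 2.081, 0.032]
ft_force: [3.4, -0.8, -6.2]
width: 0.0139
ang -111.19383772535771 r 0.08377885362227556 z 0.08646576019849732 F [ 3.35526306 -0.78615761 -6.15656378] zax [ 0.04728978 -0.02137515]
[ 0.0096 -0.0014]
[ 0.0014 -0.0037]
[ 0.0015 -0.0036]
[ 0.0017 -0.0035]
[ 0.0019 -0.0034]
[ 0.0021 -0.0033]
[ 0.0023 -0.0032]
```

```bash
python3 -m creep '{"hand":[0,0,0,0,0,0,0,0],"translation":[[0.006,-0.014,0],[0.006,-0.014,0],[0.006,-0.014,0],[0.006,-0.014,0],[0.007,-0.014,0],[0.007,-0.014,0],[0.007,-0.014,0],[0.007,-0.014,0]],"delta_rot":[[0.6,0.3,0],[0.6,0.3,0],[0.6,0.3,0],[0.6,0.3,0],[0.6,0.3,0],[0.6,0.3,0],[0.6,0.3,0],[0.6,0.3,0]]}' 60; python3 arc.py 3
```

```text
clock: 19.15
ee_pos: [0.5055, 0.1194, 0.0877]
tool_rot: [2.324, 1.975, 0.093]
ft_force: [-0.3, 0.8, -0.5]
width: -0.0
ang -130.68963152116163 r 0.09280767118012966 z 0.08767079554528065 F [-0.25800737  0.80435254 -0.4821761 ] zax [ 0.10472351 -0.02894561]
[0.0173 0.006 ]
[ 0.0023 -0.0032]
[ 0.0025 -0.003 ]
[ 0.0026 -0.0029]
[ 0.0028 -0.0028]
[ 0.0029 -0.0026]
[ 0.003  -0.0025]
```

The fingers slipped off the crank (opening 0). I'll back off upward, level the tool and look.

```bash
python3 -m creep '{"hand":[0,0,0,0,0,0,0,0],"translation":[[0,0,-0.02],[0,0,-0.03],[0,0,-0.03],[0,0,-0.03],[0,0,0],[0,0,0],[0,0,0],[0,0,0]],"delta_rot":[[0,0,0],[0,0,0],[0,0,0],[0,0,0],[3,0.8,0],[3,0.8,0],[0,0,0],[0,0,0]]}' 60; python3 - <<'E'
from rig import ctrl
from h import *
import pickle
s=ctrl.read_state();c=ctrl.snapshot("wrist");d=ctrl.snapshot("side");pickle.dump((s,c,d),open("s8.pkl","wb"))
Rt=R.from_rotvec(s['tool_rot']).as_matrix();print(s['ee_pos'],Rt)
cv2.imwrite("pics/w8.png",np.hstack([cv2.resize(c["color"][0:300,190:530],(480,424)),cv2.resize(d["color"][220:370,210:325],(317,424),interpolation=cv2.INTER_CUBIC)]))
E
```

```text
clock: 19.95
ee_pos: [0.483, 0.1335, 0.2035]
tool_rot: [-2.358, -2.038, -0.02]
ft_force: [0.4, -0.1, -0.3]
width: 0.0003
[0.48300106 0.13353422 0.20345406] [[ 0.14494936  0.98941606 -0.00674914]
 [ 0.98908606 -0.14471208  0.02769816]
 [ 0.02642833 -0.01069031 -0.99959355]]
```

View pics/w8.png

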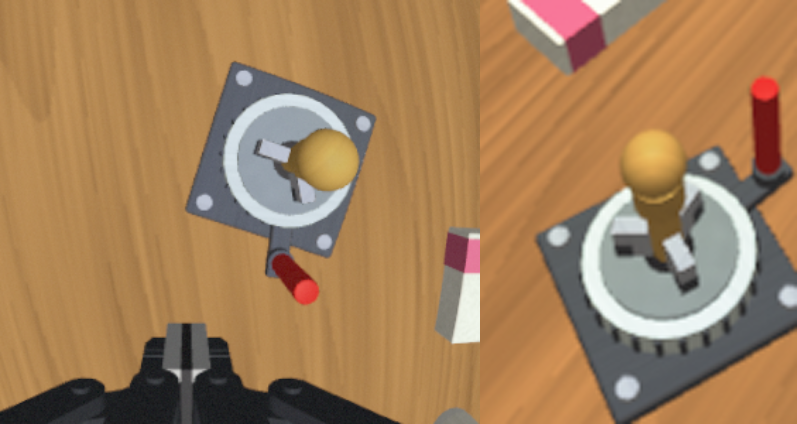

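The crank is at crop (305,292) in the wrist view, top (764,87) in the side half; ring centre (290,160); the stake still upright between the jaws. I've used my 12 views, so it's numbers from here.

```bash
cat >> h.py <<'E'
def red(img,x0=0,x1=640):
    "centroid of bright red crank pixels, and of its topmost rows"
    h=cv2.cvtColor(img,cv2.COLOR_BGR2HSV);m=(cv2.inRange(h,(0,190,70),(5,255,255))|cv2.inRange(h,(175,190,70),(180,255,255)))
    m[:,:x0]=0;m[:,x1:]=0
    n,l,st,ce=cv2.connectedComponentsWithStats(m);i=1+np.argmax(st[1:,4]);b=(l==i)&(h[...,2]>190)
    y,x=np.nonzero(b);return st[i],(x.mean(),y.mean(),len(x))
E
python3 - <<'E'
from h import *
import pickle
s,c,d=pickle.load(open("s8.pkl","rb"))
w=wrist_pix2z(s,c,(190+305/1.4118,292/1.4133),.115);ch=wrist_pix2z(s,c,(190+290/1.4118,160/1.4133),.056)
sd=pix2z(d,(210+(764-480)/2.757,220+87/2.827),.115)
print(w,ch,sd);print(red(c["color"]),red(d["color"]))
for C in(ch,[.566,.1893]):
  for q in(w,sd):
    v=q[:2]-C[:2];print(np.degrees(np.arctan2(v[1],v[0])),np.hypot(*v))
t=pickle.load(open("s7.pkl","rb"))[3];print(red(t["color"]))
E
```

```text
[0.54706495 0.11825853 0.115     ] [0.55924642 0.19130888 0.056     ] [0.54930525 0.11767693 0.115     ]
(array([383, 180,  33,  35, 459], dtype=int32), (np.float64(409.0112359550562), np.float64(208.1573033707865), 89)) (array([309, 247,  10,  34, 273], dtype=int32), (np.float64(312.86206896551727), np.float64(250.8448275862069), 58))
-99.4672106822379 0.07405903851155686
-97.6890997960139 0.0743000081875162
-104.92438102486747 0.07352160189171679
-103.12089661919858 0.07354304291353153
(array([267, 207,   8,   8,  31], dtype=int32), (np.float64(270.0), np.float64(209.0), 1))
```

The crank sits at about (0.548, 0.118), sleeve at roughly 1.1 rad. I'll regrasp it with the pads squared to the tangent so it can't slide out.

```bash
python3 -m creep '{"hand":[0.6,0.6,0.6,0.6,0.6,0.6,0.6,0.6],"translation":[[-0.002,0.022,0],[-0.002,0.022,0],[-0.002,0.022,0],[0,0,0],[0,0,0],[0,0,0],[0,0,0],[0,0,0]],"delta_rot":[[-0.4,-1.5,0],[0,0,0],[0,0,0],[0,0,8.5],[0,0,8.5],[0,0,0],[0,0,0],[0,0,0]]}' 80; cat > chk.py <<'E'
from rig import ctrl
from h import *
import sys
s=ctrl.read_state();Rt=R.from_rotvec(s['tool_rot']).as_matrix();print(s['ee_pos'].round(4),"F",s['ft_force'].round(1),"w",s["width"].round(4),"yax",np.degrees(np.arctan2(Rt[1,1],Rt[0,1])).round(1),"zax",Rt[:2,2].round(4))
if len(sys.argv)>1:
    d=np.array(eval(sys.argv[1]));print("tool shift",(Rt.T@(d-s['ee_pos'])).round(4))
E
python3 chk.py "[.548,.118,.081]"
```

```text
clock: 20.85
ee_pos: [0.5445, 0.1208, 0.2001]
tool_rot: [-2.65, -1.686, 0.012]
ft_force: [0.8, 1.2, -0.4]
width: 0.0511Traceback (most recent call last):
  File "chk.py", line 4, in <module>
    s=ctrl.read_state();Rt=R.from_rotvec(s['tool_rot']).as_matrix();print(s['ee_pos'].round(4),"F",s['ft_force'].round(1),"w",s["width"].round(4),"yax",np.degrees(np.arctan2(Rt[1,1],Rt[0,1])).round(1),"zax",Rt[:2,2].round(4))
                                                                                                                              ^^^^^^^^^^^^^^^^
AttributeError: 'float' object has no attribute 'round'
```

```bash
sed -i 's/s\["width"\].round(4)/round(s["width"],4)/' chk.py; python3 chk.py "[.548,.118,.081]"; python3 - <<'E'
from rig import ctrl
from h import *
s=ctrl.read_state();c=ctrl.snapshot("wrist");r=red(c["color"]);print(r,wrist_pix2z(s,c,r[1][:2],.115),wrist_proj(s,c,[.548,.118,.115]))
E
```

```text
[0.5445 0.1208 0.2001] F [ 0.8  1.2 -0.4] w 0.0511 yax -25.1 zax [-0.0071 -0.0035]
tool shift [-0.0003  0.005   0.119 ]
(array([320, 171,  19,  36, 370], dtype=int32), (np.float64(328.2375), np.float64(200.2375), 80)) [0.54664339 0.11676491 0.115     ] [329.17280426 198.1273948 ]
```

```bash
python3 -m creep '{"hand":[0.6,0.6,0.6,0.6,0.6,0.6,0.6,0.6],"translation":[[-0.001,0.005,0],[0,0,0.02],[0,0,0.025],[0,0,0.025],[0,0,0.025],[0,0,0.02],[0,0,0.004],[0,0,0]],"delta_rot":[[-0.4,0,0],[0,0,0],[0,0,0],[0,0,0],[0,0,0],[0,0,0],[0,0,0],[0,0,0]]}'; python3 chk.py "[.5475,.1172,.081]"
```

```text
clock: 21.7
ee_pos: [0.5523, 0.1157, 0.0795]
tool_rot: [2.635, 1.694, 0.006]
ft_force: [-0.6, 0.0, -0.0]
width: 0.0511
[0.5523 0.1157 0.0795] F [-0.6  0.  -0. ] w 0.0511 yax -24.5 zax [ 0.0077 -0.0054]
tool shift [-0.0006 -0.005  -0.0015]
```

```bash
python3 -m creep '{"hand":[0.6,0.4,0.2,0,0,0,0,0],"translation":[[0,-0.005,0],[0,0,0],[0,0,0],[0,0,0],[0,0,0],[0,0,0],[0,0,0],[0,0,0]],"delta_rot":[[0.5,0,0],[0,0,0],[0,0,0],[0,0,0],[0,0,0],[0,0,0],[0,0,0],[0,0,0]]}' 80; python3 chk.py
```

```text
clock: 22.5
ee_pos: [0.5493, 0.1179, 0.0828]
tool_rot: [2.64, 1.699, 0.005]
ft_force: [1.0, 0.1, -2.0]
width: 0.0139
[0.5493 0.1179 0.0828] F [ 1.   0.1 -2. ] w 0.0139 yax -24.5 zax [ 0.0041 -0.0005]
```

```bash
python3 -m creep '{"hand":[0,0,0,0,0,0,0,0],"translation":[[-0.001,-0.008,0],[-0.001,-0.008,0],[0,-0.008,0],[0,-0.008,0],[0,-0.008,0],[0,-0.008,0],[0,-0.008,0],[0,-0.008,0]],"delta_rot":[[0,0,0],[0,0,1],[0,0,2],[0,0,2],[0,0,2],[0,0,2],[0,0,2],[0,0,2]]}'; python3 chk.py
```

```text
clock: 23.3
ee_pos: [0.5284, 0.1236, 0.0838]
tool_rot: [2.785, 1.318, 0.08]
ft_force: [17.3, -17.0, -3.2]
width: 0.0138
[0.5284 0.1236 0.0838] F [ 17.3 -17.   -3.2] w 0.0138 yax -39.4 zax [ 0.072  -0.0316]
```

```bash
python3 -m creep '{"hand":[0,0,0,0,0,0,0,0],"translation":[[-0.002,-0.012,0],[-0.002,-0.012,0],[-0.002,-0.012,0],[-0.001,-0.012,0],[0,-0.012,0],[0,-0.012,0],[0,-0.012,0],[0,-0.012,0]],"delta_rot":[[1,0,0],[1,0,0],[1,0,0],[1,0,0],[1,0,0],[1,0,0],[1,0,0],[1,0,0]]}'; python3 chk.py
python3 - <<'E'
from rig import ctrl
from h import *
d=ctrl.snapshot("side");r=red(d["color"]);print(r,pix2z(d,r[1][:2],.115))
E
```

```text
clock: 24.1
ee_pos: [0.5281, 0.1242, 0.0848]
tool_rot: [2.821, 1.242, 0.143]
ft_force: [32.5, -21.4, -28.0]
width: 0.0143
[0.5281 0.1242 0.0848] F [ 32.5 -21.4 -28. ] w 0.0143 yax -42.6 zax [ 0.107  -0.0138]
(array([317, 281,   9,  10,  73], dtype=int32), (np.float64(nan), np.float64(nan), 0)) [nan nan nan]h.py:32: RuntimeWarning: Mean of empty slice.
  y,x=np.nonzero(b);return st[i],(x.mean(),y.mean(),len(x))
  ret = ret.dtype.type(ret / rcount)
```

The crank resists with about 39 N tangentially and no longer moves, so the jaws are presumably squeezing. I'll relax, release and check the crank angle by camera.

```bash
python3 -m creep '{"hand":[0,0,0,0,0.3,0.6,0.6,0.6],"translation":[[0,0,0],[0,0,0],[0,0,0],[0,0,0],[0,0,0],[0,0,0],[0,0,0],[0,0,0]],"delta_rot":[[0,0,0],[0,0,0],[0,0,0],[0,0,0],[0,0,0],[0,0,0],[0,0,0],[0,0,0]]}'; python3 chk.py
python3 -m creep '{"hand":[0.6,0.6,0.6,0.6,0.6,0.6,0.6,0.6],"translation":[[0,0,-0.02],[0,0,-0.03],[0,0,-0.03],[0,0,-0.03],[0,0,0],[0,0,0],[0,0,0],[0,0,0]],"delta_rot":[[0,0,0],[0,0,0],[0,0,0],[0,0,0],[3,0,0],[2,0,0],[0,0,0],[0,0,0]]}'; python3 chk.py
cat > hp.py <<'E'
from rig import ctrl
from h import *
import pickle
s=ctrl.read_state();c=ctrl.snapshot("wrist");d=ctrl.snapshot("side");t=ctrl.snapshot("top");pickle.dump((s,c,d,t),open("s9.pkl","wb"))
r=red(c["color"]);w=wrist_pix2z(s,c,r[1][:2],.115);q=red(d["color"]);e=pix2z(d,q[1][:2],.115);print(w,e,r[1],q[1])
for n,h in(("w",w),("side",e)):
    v=h[:2]-[.564,.19];print(n,np.degrees(np.arctan2(v[1],v[0])),np.hypot(*v))
E
python3 hp.py
```

```text
clock: 24.95
ee_pos: [0.5356, 0.1181, 0.0868]
tool_rot: [2.816, 1.228, 0.155]
ft_force: [-0.4, -0.5, 0.3]
width: 0.051
[0.5356 0.1181 0.0868] F [-0.4 -0.5  0.3] w 0.051 yax -43.1 zax [ 0.1186 -0.0196]
clock: 25.75
ee_pos: [0.5181, 0.1227, 0.2]
tool_rot: [-2.855, -1.257, -0.095]
ft_force: [0.1, -0.6, 0.7]
width: 0.0513
[0.5181 0.1227 0.2   ] F [ 0.1 -0.6  0.7] w 0.0513 yax -42.5 zax [0.0473 0.0432]
[0.54933482 0.1211923  0.115     ] [0.54948124 0.11780698 0.115     ] (np.float64(353.9047619047619), np.float64(178.28571428571428), 21) (np.float64(312.864406779661), np.float64(250.77966101694915), 59)
w -102.03158804144448 0.07035315840178595
side -101.37108795805457 0.073638482058343
```

The crank came back to the very same place both times (side pixel 312.86, 250.8). From the plate edges (chuck +x about −23.5°), the initial crank angle of −41° means the sleeve began near 0.3 rad. So the push reached the end stop, about 1.65 rad, and relaxed to about 1.38 rad. I'll retreat and check the stake's pose and whether the crank holds.

```bash
python3 -m creep '{"hand":[0.6,0.6,0.6,0.6,0.6,0.6,0.6,0.6],"translation":[[-0.01,0,-0.02],[-0.025,0,-0.02],[-0.03,0,0],[-0.03,0,0],[-0.03,0,0],[-0.02,0,0],[0,0,0],[0,0,0]],"delta_rot":[[0,0,0],[0,0,0],[0,0,0],[0,0,0],[0,0,0],[0,0,0],[0,0,0],[0,0,0]]}'; python3 chk.py; python3 - <<'E'
from rig import ctrl
from h import *
import pickle
s0,d0=pickle.load(open("s0.pkl","rb"))
d=ctrl.snapshot("side");t=ctrl.snapshot("top");pickle.dump((d,t),open("s10.pkl","wb"))
print("red side",red(d["color"])[1],"t0 red side",red(d0["side"]["color"]),"top",red(t["color"]),red(d0["top"]["color"]))
def diff(a,b,box):
    x0,x1,y0,y1=box;m=(cv2.absdiff(a,b).max(2)>25).astype(np.uint8)[y0:y1,x0:x1];n,l,st,ce=cv2.connectedComponentsWithStats(m)
    return [(st[i]+[x0,y0,0,0,0]).tolist() for i in range(1,n) if st[i,4]>25]
print("side",diff(d["color"],d0["side"]["color"],(225,300,240,340)))
print("top",diff(t["color"],d0["top"]["color"],(215,290,200,275)))
for C in([.566,.1895],[.562,.1885]):
  for z in(.036,.120,.137):print(C,z,proj(d,[*C,z]).round(1),proj(t,[*C,z]).round(1))
for n,box in(("side",(250,295,258,300)),("top",(235,265,220,255))):
    x0,x1,y0,y1=box;im={"side":d,"top":t}[n]["color"][y0:y1,x0:x1];h=cv2.cvtColor(im,cv2.COLOR_BGR2HSV);m=cv2.inRange(h,(12,110,60),(30,255,255))
    nn,l,st,ce=cv2.connectedComponentsWithStats(m);i=1+np.argmax(st[1:,4]);print(n,st[i]+[x0,y0,0,0,0],ce[i]+[x0,y0])
    for r in range(y0,y1,2):
        xs=np.nonzero(l[r-y0]==i)[0]
        if len(xs):print(r,xs.min()+x0,xs.max()+x0,end="; ")
    print()
E
```

```text
clock: 26.7
ee_pos: [0.4132, 0.0135, 0.2293]
tool_rot: [-2.852, -1.267, -0.089]
ft_force: [0.3, -0.1, 0.6]
width: 0.051
[0.4132 0.0135 0.2293] F [ 0.3 -0.1  0.6] w 0.051 yax -42.1 zax [0.0443 0.0407]
red side (np.float64(312.86206896551727), np.float64(250.8448275862069), 58) t0 red side (array([261, 236,  14,  33, 287], dtype=int32), (np.float64(265.6111111111111), np.float64(239.09259259259258), 54)) top (array([278, 241,   6,   6,  20], dtype=int32), (np.float64(nan), np.float64(nan), 0)) (array([267, 206,   8,   9,  32], dtype=int32), (np.float64(271.0), np.float64(206.0), 1))
side [[260, 240, 33, 73, 1130], [254, 302, 6, 10, 38], [283, 318, 9, 9, 52]]
top [[264, 203, 16, 20, 144], [234, 222, 20, 20, 262], [274, 238, 15, 12, 125]]
[0.566, 0.1895] 0.036 [279.  307.5] [249.7 234.9]
[0.566, 0.1895] 0.12 [273.5 277.8] [242.6 231. ]
[0.566, 0.1895] 0.137 [272.2 270.9] [241.  230.2]
[0.562, 0.1885] 0.036 [281.4 308.4] [250.  236.7]
[0.562, 0.1885] 0.12 [276.1 278.6] [242.9 233. ]
[0.562, 0.1885] 0.137 [274.9 271.8] [241.4 232.1]
side [ 250  258   45   42 1401] [270.17344754 274.52533904]
258 250 294; 260 250 294; 262 250 294; 264 250 294; 266 250 294; 268 250 294; 270 250 294; 272 250 293; 274 250 288; 276 250 284; 278 250 284; 280 250 283; 282 250 282; 284 250 282; 286 250 283; 288 250 283; 290 250 283; 292 250 282; 294 267 281; 296 269 281; 298 271 282; 
top [235 225  18  15 209] [243.04784689 232.46411483]
226 238 247; 228 236 248; 230 235 250; 232 235 251; 234 235 250; 236 236 250; 238 238 252; h.py:32: RuntimeWarning: Mean of empty slice.
  y,x=np.nonzero(b);return st[i],(x.mean(),y.mean(),len(x))
  ret = ret.dtype.type(ret / rcount)
```

```bash
python3 - <<'E'
from rig import ctrl
from h import *
import pickle
s0,d0=pickle.load(open("s0.pkl","rb"));d,t=pickle.load(open("s10.pkl","rb"))
# bystanders: any change in side view over carton+bottle, flat, cone?
for n,(x0,x1,y0,y1) in dict(carton=(218,258,190,245),bottle=(288,318,135,190),flat=(370,392,180,222),cone=(411,428,146,182)).items():
    print(n,(cv2.absdiff(d["color"],d0["side"]["color"]).max(2)>25)[y0:y1,x0:x1].sum())
print(ctrl.sign_off())
E
```

```text
carton 0
bottle 0
flat 0
cone 13
the job is handed in; nothing more can be done
None
```

I stood the ball stake upright in the chuck, let it go, turned the crank clockwise to tighten the jaws, backed the arm off and handed the job in at about 27 s of the 51 s. There was no direct reading of the jaw forces, so I could not confirm the 5 N per jaw.

**What went wrong on the way:** my first pinch on the crank slid off late in the turn. I regrasped it with the pads square to the push and turned on until it stopped moving under about 39 N. That is probably the end stop at 1.65 rad.

**What the last checks showed:**
- **Stake:** the ball sits within about 1 mm of where a centred, upright stake would put it, in both the top and side views. I measured this by image code, because I had used all 12 picture views.
- **Crank:** after I let go it sprang back to the same side-view position both times and stayed there. I make that about 1.4 rad, not the suggested 1.55 rad. That figure rests on the sleeve having started near 0.3 rad, which I worked out from the plate edges.
- **Grip:** the crank began to resist at about −95°, where I expected the jaws to touch the shank, and it rests about 7° beyond that. So the jaws should still be pressing, held by the sleeve's own friction.
- **Bystanders:** compared with the first side picture, nothing changed over the carton, bottle or flat stake. Over the cone stake 13 pixels changed, and I did not look into it.
- **Disagreement:** the chuck centre differed by 3 to 4 mm between the wrist and top cameras. I relied on the wrist view.

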